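# Load the blade cartridge into the grater with the push stick

### The arm

A 6-joint arm with a two-finger parallel gripper is mounted at the origin on the work surface. World frame = base frame: x ahead of the robot, y to its left, z up, the work surface at z = 0. Lengths are in mm, angles in rad, forces in N, time in s.
With the tool pointing down it reaches from about 350 to 850 mm from the base axis. Payload 8.1 kg.
Tool frame: the origin (TCP) lies midway between the tips of the shut fingers; the grasp point (between the pads) lies 19 mm behind it; z points along the fingers, y is the line along which they close (so a half turn about z gives the same grasp; the last joint's range is limited). The gripper opens to 93 mm and grips with 3 to 60 N. Pads are 15 mm wide; open, the fingers measure 128 mm over their backs; the gripper's body (75 mm by 188 mm) begins 65 mm behind the grasp point.
Start: joints at [-1.292, 0.13, 1.488, -0, 1.523, -0.085], TCP at [213.517, -560.728, 218.635] pointing down, gripper open.
Joint ranges: [-2.96, 2.96], [-0.89, 2.26], [0.02, 2.5], [-1.34, 4.48], [0, 2.73], [-2.66, 2.66]. Speed limits (rad/s): [2.39, 2.39, 2.79, 3.14, 3.14, 3.14].

### API

Orientations are given as a rotation vector (axis times angle).
In Python, from cell import arm gives the robot as it stands. The module is installed in compiled form; this text tells all that it offers.
- The arm moves only by the shell command python3 -m pendant 'ROWS' [FORCE]. ROWS is text: rows parted by semicolons, each of 5 numbers parted by spaces: the shift along the tool's x, y, z in m, then the turn about the tool's z in degrees, then the closure in counts, from 0 (fully open) to 255 (shut). In form: x y z spin claw; .... A call has 1 to 20 rows; each row is the pose to reach, as a shift and turn from the pose commanded when the call began, along the tool's axes at that moment; what a row does not reach only later rows make up. A row lasts 1/12 s, in which the tool goes at most 41.7 mm and 7.16 degrees, less where a joint would pass 70% of its speed; a pose out of reach is approached as far as the arm can. A call with a gripper value outside its range is refused whole. The fingers move at their own pace and stop on an object; FORCE is the grip in N (left out, the last holds). Time passes only in rows, so rows that repeat a pose let the fingers close. It gives the time, the measured TCP pose, the force, the opening and the grip force at its end, in the units of the state.
- arm.observe(): the state, without advancing time (a new reading comes with each control period).
- arm.read_camera(name): name is "scene" or "top" or "wrist"; returns a dict with "image" (384x512x3 uint8, red, green, blue), "range_z" (384x512 float32, mm along the optical axis (not along the pixel's ray), 0 where there is no reading), "fx", "fy", "cx", "cy" (pixels), "R" (3x3) and "t" (3): a world point X has camera coordinates R X + t. Camera axes: x right, y down, z forward; pixel columns grow to the right and rows downward; lengths in mm; the calibration is good to about 2 mm. A picture is of the moment at which its call begins.
- arm.close_job(): hands the job in; it is judged then, once.
The state is a dict: "clock": time; "joints": joint angles; "joint_vel": joint speeds; "effort": joint torques, N m; "eef_pos": TCP position; "ee_rot": TCP orientation; "contact_force": force on the tool from outside, world axes, zero at the start; "torque": the same for the moment, N m; "grip_width": finger opening in mm; "gripper_force": force on a finger pad.
Only numpy, scipy, OpenCV 4.12 (cv2) and the standard library are available. Lean on these libraries where they do the work, as an engineer would, in place of code of your own. Each camera call takes 0.05 s, during which the arm holds its last target. There are 200 camera calls.

### The job

Set the blade cartridge flat in the grater's open loading tray, in line with the channel, and let go; from then on keep the gripper off it (sharp blades) and use the wooden push stick to feed it up the channel until the spring catch has snapped shut behind it, pressing gently: it clicks at under 9 N and must never be pushed with more than 22 N. Then lay the stick flat on the counter and leave everything else where it is.

Things in the scene. Friction and masses are not known exactly. Their poses are not given: they have to be found in the camera images.
- grater: Countertop grater, fixed: white base 205 x 86 x 50 mm, green rails. Origin at counter level under the channel's mouth; x is the feed direction (away from the robot, plus yaw), y left, z up. Flat floor 50 mm above the counter at x = -80 to 125 mm. White drum housing, 98 mm high, at x = 128 to 203 mm, crank beyond to x = 245 mm, 85 mm high.
- tray (a point): Centre of the loading place on the tray floor, 42 mm before the channel's mouth; axes as the grater's. Set the cartridge's origin here (15 mm either way along the feed is fine). The tray is at grater x = -80 to -25 mm, 48 mm wide inside, side walls only 10 mm high, open towards the robot.
- mouth (a point): Middle of the channel's floor at its mouth (grater x = 0); axes as the grater's. Channel: x = 0 to 122 mm, 37 mm wide inside, 20 mm high under lips that end at 24 mm and reach 4 mm in over each side (slot 29 mm). Before it, at x = -25 to 0 mm, a funnel of 14 mm high walls narrows from 48 to 37 mm.
- click (a point): Floor point 72 mm past the mouth: the cartridge's centre is here at the click ONLY for the middle setting. Catch, ejector and buffer sit on a slide set up to 7 mm nearer or farther, not reported. A brass ejector, met 7 mm before the click, pushes back 1.5 to 3 N; all told under 9 N before the click. 2 mm after the click a rubber buffer adds 6 N per mm: a push that has risen to 13 N or more is past the click.
- cartridge: Blade cartridge, loose: black block 50 mm (x, along the feed) x 34 mm (y) x 18 mm high, steel blade strips on top, with a red grip rib 30 x 12 mm along x, 18 to 46 mm above its underside. Origin at the centre of its underside, z up. Same both ways round. 80 g or so.
- stick: Wooden push stick, loose: bar 150 mm long (x) x 16 mm wide x 16 mm high, with a grip fin 50 x 16 mm, centred 30 mm behind the middle (at x = -30 mm), 16 to 46 mm above its underside. Origin at the centre of its underside; the dark rubber-tipped nose is at x = +75 mm. 60 g.
- catch (a joint): Angle of the spring catch (orange bar on top of the left channel wall): 0 = sprung in, across the channel; grows to about 0.1 to 0.3 rad while the cartridge passes and pushes it aside; below 0.05 again once closed behind the cartridge (perhaps only as the stick draws back). If not closed, the ejector can push the cartridge back.
- lemon_a: half lemon, 62 mm across, 34 mm high, cut face up; bystander; origin at its underside
- lemon_b: half lemon, as the other; bystander; origin at its underside
- salt_jar: low terracotta salt jar with a wooden lid, 80 mm across, 56 mm high; bystander; origin at its underside
- measuring_cup: steel measuring cup upside down, flat handle, 72 mm across, 45 mm high; bystander; origin at its underside
- whisk: steel whisk lying down, 265 mm long, about 52 mm high; bystander; origin at its underside
- flat_zester: flat hand zester with black handle, 310 mm long, 26 mm high; bystander; origin at its underside
Things that resemble listed ones, but are neither listed nor needed, are in the scene too. Of the things that look like the stick, take the one that is farthest to the robot's right at the start.

How it is judged (in metres and radians):
On the way, in this order (a step that is already met when the one before it is completed fails the run):
1. the cartridge lies flat in the loading tray, in line, let go (x of cartridge in the frame of grater between -0.065 and -0.015 m and y of cartridge in the frame of grater between -0.009 and 0.009 m and z of cartridge in the frame of grater between 0.046 and 0.054 m and angle between the x axis of cartridge and the x axis of grater, either way round below 0.3 rad and contact force between the fingers and cartridge below 0.1 N), for 0.2 s.
2. the stick pushes the cartridge inside the channel (x of cartridge in the frame of grater above 0.02 m and contact force between stick and cartridge above 0.3 N).
3. the cartridge is home and the catch has closed behind it (x of cartridge in the frame of grater between 0.055 and 0.09 m and z of cartridge in the frame of grater between 0.044 and 0.056 m and value of joint catch below 0.05 rad), for 0.2 s.
At the end, for the whole second after the job is handed in: The cartridge sits in the channel (centre 55 to 90 mm past the mouth, on the floor within 6 mm) with the catch closed behind it (below 0.05 rad) and at rest; the stick lies flat on the counter (underside within 12 mm of it, tilted less than 0.15 rad), at rest (all of step 3 and linear speed of each of cartridge, stick below 0.03 m/s and height (world z) of stick below 0.012 m and angle between stick's own z axis and vertical below 0.15 rad); the robot touches nothing.
It fails at once if the stick pushes the cartridge with more than 22 N (contact force between stick and cartridge above 22 N).
It fails at once if the gripper touches the cartridge once it has left the tray for the channel (centre less than 10 mm before the mouth) (x of cartridge in the frame of grater above -0.01 m and y of cartridge in the frame of grater between -0.03 and 0.03 m and z of cartridge in the frame of grater below 0.07 m and contact force between the fingers and cartridge above 0.5 N).
It fails at once if another thing is shifted by more than 20 mm (distance of any of lemon_a, lemon_b, salt_jar, measuring_cup, whisk, flat_zester from where it was at the start of the episode above 0.02 m).
It also fails if it takes over 67 s, if anything falls off the work surface, if the arm or the gripper's body presses on something with over 40 N, if the wrist force passes 120 N, or if a joint passes its speed limit or range.

## Working session

There is one attempt and no reset: what is moved stays moved. The work goes in short steps, Python scripts to look and compute and a shell command to move; the robot and the scene stay as the last step left them, time stands still between calls to the robot, and variables do not carry over. Pictures are saved under pics/ and viewed, at most 10 in all, crops included, and the job is handed in when it is done.

```bash
mkdir -p pics
python3 - <<'E'
from cell import arm
import cv2,numpy as np,pickle
for n in("scene","top"):
    c=arm.read_camera(n); pickle.dump(c,open(n+".pkl","wb"))
    cv2.imwrite(f"pics/{n}0.png",cv2.resize(c["image"][:,:,::-1],(800,600)))
    print(n,c["fx"],c["cx"],c["cy"],c["R"].round(3).tolist(),c["t"].round(1), (c["range_z"]>0).mean())
print(arm.observe())
E
```

```text
scene 364.9658544345662 250.96474226220678 181.8571150250976 [[0.501, 0.865, -0.003], [0.626, -0.365, -0.689], [-0.597, 0.344, -0.725]] [-296.9 -272.1 1525.8] 0.9959309895833334
top 439.45377730453134 256.18149336398807 190.2547382875229 [[0.022, -1.0, -0.011], [-0.99, -0.02, -0.138], [0.138, 0.014, -0.99]] [  36.4  531.4 1364.4] 0.9960225423177084
{'clock': 0.1, 'joints': array([-1.29238473e+00,  1.31072163e-01,  1.48917788e+00, -4.00587977e-06,
        1.52298705e+00, -8.53725128e-02]), 'joint_vel': array([ 0.00049801, -0.00163217, -0.00343859,  0.00192381,  0.00050244,
       -0.00140764]), 'effort': array([ 1.40510372e-03, -5.61340213e+01, -4.93097985e+01,  7.71302660e-02,
        2.91116838e-02, -8.59168608e-05]), 'eef_pos': array([ 213.3816501 , -560.22708285,  217.69627405]), 'ee_rot': array([-3.08815695e+00, -5.67989305e-01,  2.55053876e-04]), 'contact_force': array([-0.56211599, -0.11725524, -0.02921083]), 'torque': array([ 0.02694809, -0.026198  , -0.02637932]), 'gripper_force': 0.0, 'grip_width': 93.00209473862843}
```

View pics/top0.png

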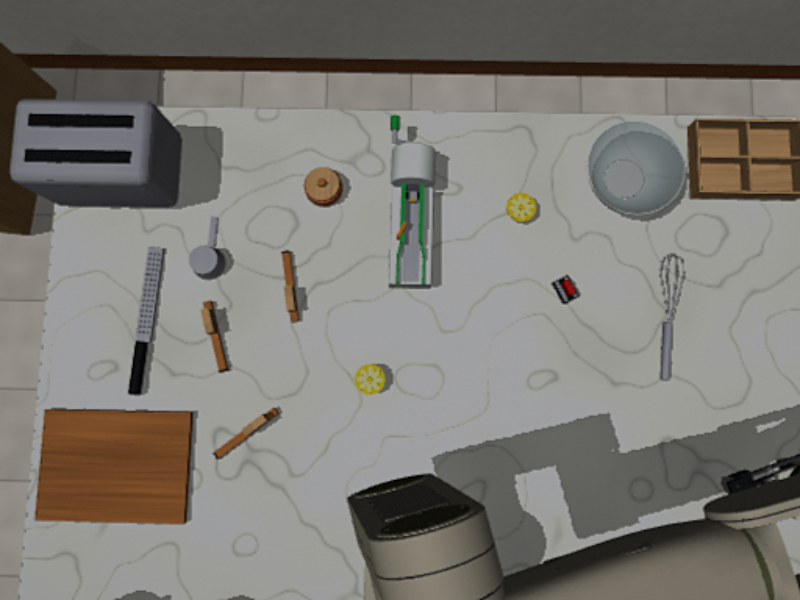

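View pics/scene0.png

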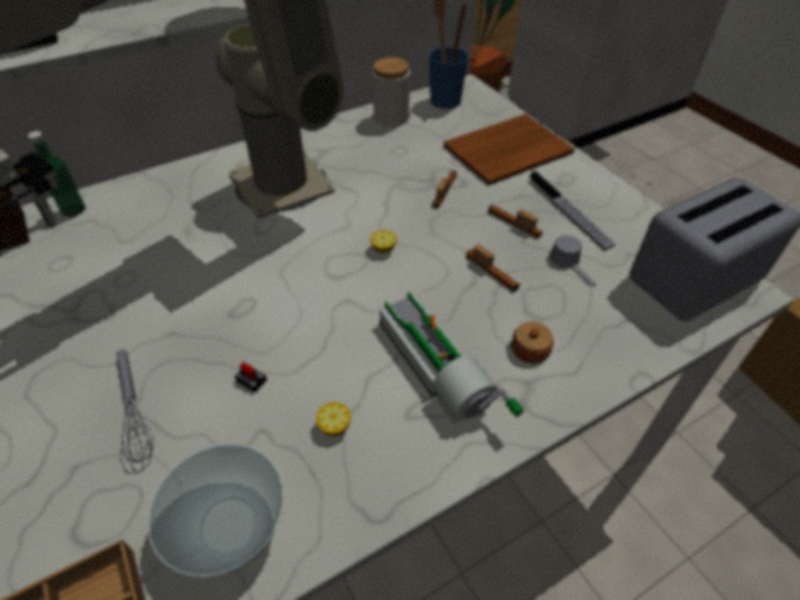

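The top view (800 px scale) shows the grater at (412,215) with its tray end at (410,285), and the cartridge at (566,289). Three stick-like things lie at (290,285), (215,335) and (247,432). The one farthest right is at (290,285), with its fin at the lower end and its nose up, at (287,252). The scene view agrees.

```bash
cat > h.py <<'E'
import numpy as np,cv2
def pts(c):
    v,u=np.mgrid[0:384,0:512]; z=c["range_z"].astype(float)
    P=np.stack([(u-c["cx"])/c["fx"]*z,(v-c["cy"])/c["fy"]*z,z],-1)
    return (P-c["t"])@c["R"]
def hsv(c): return cv2.cvtColor(c["image"],cv2.COLOR_RGB2HSV).astype(int)
def fit(P):
    (cx,cy),(w,h),a=cv2.minAreaRect(P[:,:2].astype(np.float32))
    m=P[:,:2].mean(0); _,_,V=np.linalg.svd(P[:,:2]-m,full_matrices=False)
    d=V[0]*np.sign(V[0][0])
    return dict(box=(round(cx,1),round(cy,1),round(w,1),round(h,1),round(a,1)),mean=m.round(1),yaw=round(np.degrees(np.arctan2(d[1],d[0])),2),z=np.percentile(P[:,2],[5,50,95]).round(1),n=len(P))
def box(c,x0,x1,y0,y1):
    P=pts(c); return P,hsv(c),(P[...,0]>x0)&(P[...,0]<x1)&(P[...,1]>y0)&(P[...,1]<y1)&(c["range_z"]>0)
E
python3 - <<'E'
import pickle; from h import *
T=pickle.load(open("top.pkl","rb"));S=pickle.load(open("scene.pkl","rb"))
P=pts(T)
g=lambda u,v:P[int(v*.64),int(u*.64)].round(0)
for n,p in dict(cart=(568,288),stickfin=(292,298),nose=(287,255),tray=(411,275),gratertop=(412,160),lemA=(370,379),lemB=(521,208)).items(): print(n,g(*p))
for n,c in(("top",T),("scene",S)):
    C=g(568,288); P_,H,m=box(c,C[0]-50,C[0]+50,C[1]-50,C[1]+50)
    red=m&((H[...,0]<8)|(H[...,0]>172))&(H[...,1]>150)&(H[...,2]>60); print(n,"red",fit(P_[red]))
    dark=m&(P_[...,2]>9); print(n,"cart",fit(P_[dark]))
    F=g(290,280); P_,H,m=box(c,F[0]-110,F[0]+110,F[1]-45,F[1]+45)
    w=m&(P_[...,2]>8)&(P_[...,2]<60); print(n,"stick",fit(P_[w])); w=m&(P_[...,2]>30)&(P_[...,2]<60); print(n,"fin",fit(P_[w]))
    G=g(411,230); P_,H,m=box(c,G[0]-170,G[0]+170,G[1]-60,G[1]+60)
    gr=m&(H[...,0]>45)&(H[...,0]<80)&(H[...,1]>100)&(P_[...,2]>50)
    print(n,"green",fit(P_[gr])); 
    base=m&(P_[...,2]>40)&(P_[...,2]<80)&~gr&(P_[...,0]<G[0]+60); print(n,"base",fit(P_[base]))
E
```

```text
cart [ 556. -290.   47.]
stickfin [525. 270.  48.]
nose [618. 289.  19.]
tray [574.  27.  56.]
gratertop [802.  31.  98.]
lemA [365. 108.  29.]
lemB [ 722. -197.   40.]
top red {'box': (561.8, -297.0, 31.9, 22.2, 32.7), 'mean': array([ 559.1, -293.8]), 'yaw': np.float64(25.17), 'z': array([17.5, 44.7, 48.7]), 'n': 52}
top cart {'box': (573.6, -295.7, 82.8, 53.0, 19.3), 'mean': array([ 556.5, -291.9]), 'yaw': np.float64(29.12), 'z': array([12.2, 19.6, 47. ]), 'n': 177}
top stick {'box': (563.2, 282.7, 82.9, 194.3, 90.0), 'mean': array([551. , 276.9]), 'yaw': np.float64(10.23), 'z': array([ 9.7, 18.2, 48.3]), 'n': 275}
top fin {'box': (523.7, 273.4, 50.0, 17.2, 8.9), 'mean': array([523.4, 272.8]), 'yaw': np.float64(10.03), 'z': array([34.9, 45.2, 50.6]), 'n': 93}
top green {'box': (657.5, 30.9, 201.0, 56.9, 0.7), 'mean': array([670.8,  26.8]), 'yaw': np.float64(1.15), 'z': array([54.6, 72.5, 77.4]), 'n': 267}
top base {'box': (642.5, 28.0, 85.7, 172.8, 89.5), 'mean': array([638.8,  28.1]), 'yaw': np.float64(-1.07), 'z': array([45.1, 50.5, 56.9]), 'n': 1215}
scene red {'box': (560.0, -2
[... 188 characters left out ...]
rray([ 563.5, -294.5]), 'yaw': np.float64(45.58), 'z': array([11.1, 19.7, 47.1]), 'n': 215}
scene stick {'box': (551.3, 278.9, 152.6, 22.1, 10.8), 'mean': array([547.6, 275.2]), 'yaw': np.float64(11.74), 'z': array([ 9.9, 18.6, 47.6]), 'n': 286}
scene fin {'box': (521.8, 273.6, 54.6, 21.5, 10.7), 'mean': array([525.7, 271.6]), 'yaw': np.float64(10.99), 'z': array([32.3, 43.7, 49.6]), 'n': 94}
scene green {'box': (663.4, 25.3, 57.2, 188.8, 87.8), 'mean': array([681.2,  23.6]), 'yaw': np.float64(-1.44), 'z': array([53.8, 71.7, 76.2]), 'n': 361}
scene base {'box': (641.9, 27.8, 86.7, 174.0, 89.3), 'mean': array([641.1,  22.1]), 'yaw': np.float64(-3.34), 'z': array([46.3, 50.9, 66. ]), 'n': 943}
```

```bash
python3 -m pendant '.04 -.012 0 -4 0;.08 -.024 0 -8 0;.12 -.037 0 -8 0;.16 -.05 0 -8 0;.2 -.062 0 -8 0;.24 -.074 0 -8 0;.28 -.086 0 -8 0;.32 -.098 .01 -8 0;.36 -.111 .02 -8 0;.4 -.123 .03 -8 0;.418 -.128 .04 -8 0;.418 -.128 .04 -8 0;.418 -.128 .04 -8 0'
cat >> h.py <<'E'
from scipy.spatial.transform import Rotation as Ro
def togo(o,goal,yaw):
    R=Ro.from_rotvec(o["ee_rot"]).as_matrix(); d=np.array(goal)-o["eef_pos"]
    print("tool shift mm",(R.T@d).round(1),"spin deg",round(np.degrees(np.arctan2(R[1,0],R[0,0]))-yaw,2),"at",o["eef_pos"].round(1),"tool z",R[:,2].round(3),"clock",o["clock"],"w",round(o["grip_width"],1))
E
python3 - <<'E'
from cell import arm; from h import *
c=arm.read_camera("wrist"); cv2.imwrite("pics/w1.png",c["image"][:,:,::-1])
P,H,m=box(c,500,620,-350,-230)
for lo,hi in((10,30),(35,60)): print(fit(P[m&(P[...,2]>lo)&(P[...,2]<hi)]))
togo(arm.observe(),(558,-292,22),29)
E
```

```text
clock: 1.18
eef_pos: [558.6, -290.6, 176.8]
ee_rot: [-3.039, -0.786, 0.004]
contact_force: [-0.1, -0.7, 0.4]
grip_width: 93.0
gripper_force: 0.0
{'box': (559.6, -292.3, 50.4, 34.0, 28.3), 'mean': array([ 562.6, -290.3]), 'yaw': np.float64(27.52), 'z': array([16.8, 18.3, 19.8]), 'n': 1275}
{'box': (559.8, -292.1, 30.5, 11.1, 28.9), 'mean': array([ 560.4, -291.7]), 'yaw': np.float64(29.28), 'z': array([44.1, 45.9, 47.1]), 'n': 443}
tool shift mm [-0.000e+00  1.000e-01  1.558e+02] spin deg -0.08 at [ 558.2 -292.   177.8] tool z [-0.002  0.001 -1.   ] clock 1.2333 w 92.5
```

View pics/w1.png

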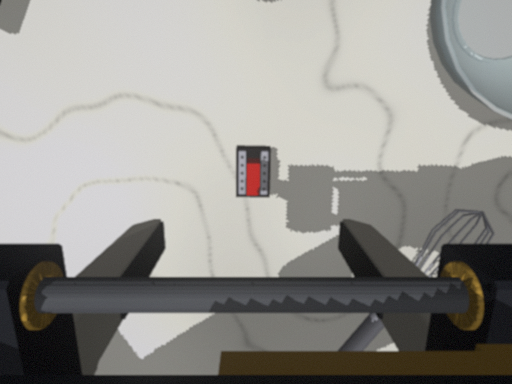

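The wrist view shows the cartridge at (253,171) with its red rib along the tool x axis. The whisk is well off to the right. Descending to grip the rib.

```bash
python3 -m pendant '.001 .001 .04 0 130;.001 .001 .08 0 130;.001 .001 .12 0 130;.001 .001 .145 0 130;.001 .001 .155 0 130;.001 .001 .155 0 130;.001 .001 .155 0 255;.001 .001 .155 0 255;.001 .001 .155 0 255;.001 .001 .155 0 255;.001 .001 .155 0 255;.001 .001 .155 0 255' 20
python3 - <<'E'
from cell import arm; from h import *
togo(arm.observe(),(594,28,150),-0.6); print(arm.observe()["gripper_force"])
E
```

```text
clock: 2.23
eef_pos: [560.5, -293.0, 24.6]
ee_rot: [3.042, 0.782, 0.002]
contact_force: [-0.1, -0.2, 0.9]
grip_width: 17.6
gripper_force: 0.0
tool shift mm [ 184.3 -264.9 -125.6] spin deg 29.45 at [ 560.5 -293.    24.6] tool z [ 0.001 -0.001 -1.   ] clock 2.2333 w 17.6
0.0
```

```bash
python3 -m pendant '0 0 0 0 255;0 0 0 0 255;0 0 0 0 255;0 0 -.04 0 255;0 0 -.08 0 255;.02 -.03 -.12 7 255;.045 -.06 -.16 14 255;.065 -.09 -.165 21 255;.085 -.12 -.165 28 255;.105 -.15 -.165 29.5 255;.125 -.18 -.165 29.5 255;.145 -.21 -.165 29.5 255;.165 -.24 -.165 29.5 255;.184 -.265 -.165 29.5 255;.184 -.265 -.165 29.5 255;.184 -.265 -.165 29.5 255'
python3 - <<'E'
from cell import arm; from h import *
c=arm.read_camera("wrist"); cv2.imwrite("pics/w2.png",c["image"][:,:,::-1])
P,H,m=box(c,530,780,-30,90)
g=m&(H[...,0]>45)&(H[...,0]<80)&(H[...,1]>100)&(P[...,2]>50)&(P[...,0]<770)
print("green",fit(P[g])); 
for x in range(550,760,20):
    s=g&(abs(P[...,0]-x)<6); y=P[s][:,1]
    a=y[y>28];b=y[y<=28]
    if len(a)and len(b): print(x,"L",np.percentile(a,[2,98]).round(1),"R",np.percentile(b,[2,98]).round(1),"z",np.median(P[s][:,2]).round(1))
fl=m&(P[...,2]>45)&(P[...,2]<55); print("floor",fit(P[fl]))
s=fl&(abs(P[...,1]-28)<15); print("floor x",np.percentile(P[s][:,0],[0,1,99]).round(1),"z",np.median(P[s][:,2]))
o=arm.observe(); togo(o,(594,28,72),-0.6); print(o["gripper_force"])
E
```

```text
clock: 3.57
eef_pos: [593.0, 29.9, 188.1]
ee_rot: [3.142, -0.013, -0.001]
contact_force: [-1.0, -1.1, -1.8]
grip_width: 11.5
gripper_force: 20.0
green {'box': (662.9, 31.9, 153.1, 56.7, 1.0), 'mean': array([680.9,  29.2]), 'yaw': np.float64(-1.24), 'z': array([60.5, 73.7, 75. ]), 'n': 2979}
590 L [54.8 58.8] R [3.3 6.1] z 60.2
610 L [54.8 59.1] R [3.  6.6] z 60.4
630 L [50.7 56.3] R [ 5.8 10.3] z 64.0
650 L [45.5 53.1] R [ 7.8 15.2] z 73.8
670 L [45.7 53.1] R [ 7.3 15.3] z 74.0
690 L [45.3 52.6] R [ 7.5 14.6] z 74.0
710 L [44.9 52.8] R [ 6.9 14.8] z 73.9
730 L [44.4 52.2] R [ 7.2 14.9] z 73.7
floor {'box': (651.8, 30.3, 86.1, 184.4, 89.5), 'mean': array([663.1,  30. ]), 'yaw': np.float64(-0.62), 'z': array([48.5, 50.1, 51.4]), 'n': 14189}
floor x [589.9 591.3 741.1] z 50.397252602112474
tool shift mm [  1.1   0.4 116.1] spin deg 0.04 at [593.   28.5 188.1] tool z [-0.001 -0.    -1.   ] clock 3.6167 w 11.8
19.99969393014908
```

View pics/w2.png

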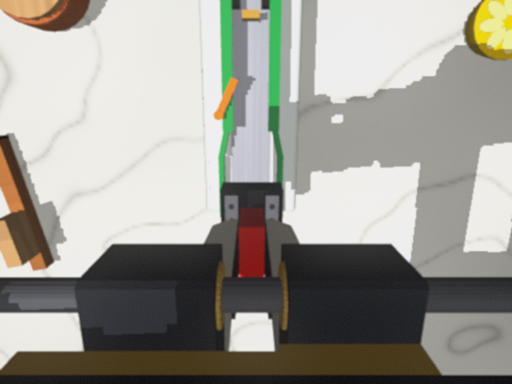

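The channel runs at y ≈ 30.5, yaw ≈ −0.6°, with the floor at 50.3 and the mouth at x ≈ 636. In the wrist view it goes straight up from the held cartridge at (252,200), and the orange catch is at (226,98). Lowering.

```bash
python3 -m pendant '.001 -.002 .03 0 255;.001 -.002 .06 0 255;.001 -.002 .085 0 255;.001 -.002 .1 0 255;.001 -.002 .108 0 255;.001 -.002 .111 0 255;.001 -.002 .113 0 255;.001 -.002 .113 0 255;.001 -.002 .113 0 255'
```

```text
clock: 4.37
eef_pos: [595.4, 29.8, 77.2]
ee_rot: [3.141, -0.019, 0.004]
contact_force: [0.5, -0.1, -1.9]
grip_width: 11.7
gripper_force: 20.0
```

```bash
python3 -m pendant '0 0 .002 0 255;0 0 .003 0 255;0 0 .003 0 255'; python3 -c "
from cell import arm; from h import *
o=arm.observe(); togo(o,(594,30.8,73),-0.6);print(o['contact_force'])"
```

```text
clock: 4.62
eef_pos: [595.4, 30.1, 74.1]
ee_rot: [3.141, -0.018, 0.004]
contact_force: [-0.8, -0.7, 3.9]
grip_width: 11.5
gripper_force: 20.0
tool shift mm [-1.4 -0.7  1.1] spin deg -0.05 at [595.4  30.1  74.1] tool z [ 0.002 -0.    -1.   ] clock 4.6167 w 11.5
[-0.809972   -0.72594189  3.93394845]
```

```bash
python3 -m pendant '0 0 0 0 170;0 0 0 0 150;0 0 0 0 120;0 0 0 0 120;0 0 0 0 120;0 0 -.02 0 120;0 0 -.06 0 120;0 0 -.1 0 120;0 0 -.115 0 120;0 0 -.115 0 120'
python3 - <<'E'
from cell import arm; from h import *
c=arm.read_camera("wrist"); cv2.imwrite("pics/w3.png",c["image"][:,:,::-1])
P,H,m=box(c,540,720,-10,70)
red=m&((H[...,0]<8)|(H[...,0]>172))&(H[...,1]>150)&(P[...,2]>80); print("rib",fit(P[red]))
k=m&(P[...,2]>65)&(P[...,2]<71)&(abs(P[...,1]-30)<22)&(P[...,0]<632); print("block",fit(P[k]))
o=arm.observe(); togo(o,(523,273,150),10.7)
E
```

```text
clock: 5.45
eef_pos: [597.6, 30.0, 194.0]
ee_rot: [3.141, -0.018, 0.015]
contact_force: [1.2, 0.8, -0.4]
grip_width: 49.0
gripper_force: 0.0
rib {'box': (595.4, 30.2, 10.8, 30.0, 89.4), 'mean': array([595.6,  30.5]), 'yaw': np.float64(0.52), 'z': array([94.7, 95.9, 97.2]), 'n': 467}
block {'box': (598.4, 27.7, 38.2, 56.7, 88.5), 'mean': array([597.8,  30.2]), 'yaw': np.float64(-2.5), 'z': array([66.9, 68.3, 69.5]), 'n': 1477}
tool shift mm [ -76.2 -242.1   40.3] spin deg -11.36 at [596.2  30.  190.8] tool z [ 0.006 -0.    -1.   ] clock 5.5 w 49.3
```

View pics/w3.png

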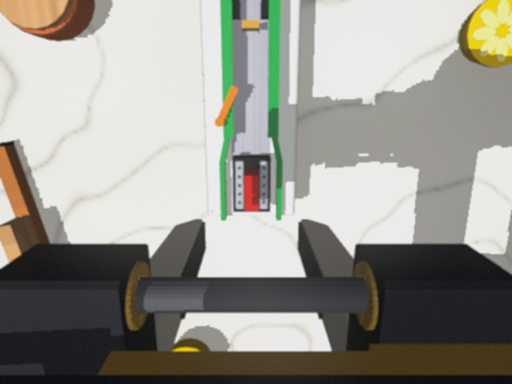

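The cartridge sits flat and in line in the tray at (251,185), at world (595.5, 30.3). Next, the stick.

```bash
python3 -m pendant '-.012 -.038 0 -6 120;-.024 -.076 0 -11 120;-.036 -.114 0 -11 120;-.048 -.152 .01 -11 120;-.06 -.19 .02 -11 120;-.072 -.228 .02 -11 120;-.076 -.242 .02 -11 120;-.076 -.242 .02 -11 120;-.076 -.242 .02 -11 120'
python3 - <<'E'
from cell import arm; from h import *
c=arm.read_camera("wrist"); cv2.imwrite("pics/w4.png",c["image"][:,:,::-1])
P,H,m=box(c,460,660,240,320)
print("fin",fit(P[m&(P[...,2]>38)&(P[...,2]<52)])); print("bar",fit(P[m&(P[...,2]>11)&(P[...,2]<20)]))
for x in range(500,640,20):
    s=m&(abs(P[...,0]-x)<4)&(P[...,2]>11); 
    if s.any(): print(x,np.percentile(P[s][:,1],[2,98]).round(1),np.median(P[s][:,2]).round(1))
o=arm.observe(); togo(o,(523,273,16),10.7)
E
```

```text
clock: 6.25
eef_pos: [520.2, 273.0, 166.0]
ee_rot: [3.127, 0.286, -0.003]
contact_force: [0.6, 0.2, -0.0]
grip_width: 49.2
gripper_force: 0.0
fin {'box': (525.7, 276.0, 50.5, 15.8, 10.0), 'mean': array([526.8, 276.3]), 'yaw': np.float64(9.88), 'z': array([44.8, 46. , 47.1]), 'n': 1040}
bar {'box': (555.5, 281.1, 150.5, 16.0, 10.0), 'mean': array([582.1, 286.1]), 'yaw': np.float64(9.89), 'z': array([14.8, 15.9, 17.2]), 'n': 1773}
500 [264.6 279.8] 45.9
520 [246.2 313.7] 223.8
540 [241.7 319. ] 275.7
560 [240.6 278.3] 271.5
580 [277.4 293.5] 16.0
600 [281.2 297.2] 16.0
620 [285.1 300.7] 15.9
tool shift mm [  2.6  -0.7 150.4] spin deg -0.33 at [520.8 272.1 166.4] tool z [-0.001 -0.001 -1.   ] clock 6.3 w 48.7
```

View pics/w4.png

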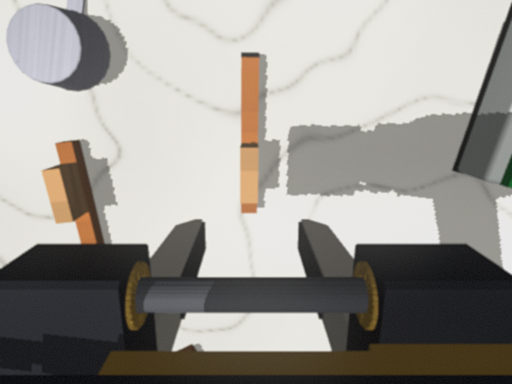

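The wrist view shows the chosen stick at (250,130) with its dark nose up and the fin at (249,178). The measuring cup is at (45,45), clear of the fingers. Gripping the fin.

```bash
python3 -m pendant '.0055 -.003 .04 .4 120;.0055 -.003 .08 .4 120;.0055 -.003 .115 .4 120;.0055 -.003 .14 .4 120;.0055 -.003 .15 .4 120;.0055 -.003 .15 .4 120;.0055 -.003 .15 .4 255;.0055 -.003 .15 .4 255;.0055 -.003 .15 .4 255;.0055 -.003 .15 .4 255;.0055 -.003 .15 .4 255;.0055 -.003 .15 .4 255;.0055 -.003 .15 .4 255;.0055 -.003 .15 .4 255' 50
python3 -c "
from cell import arm; from h import *
o=arm.observe(); togo(o,(450,31.9,120),-0.6)"
```

```text
clock: 7.47
eef_pos: [526.6, 277.3, 18.7]
ee_rot: [-3.129, -0.273, -0.002]
contact_force: [-1.6, 0.1, 6.5]
grip_width: 15.6
gripper_force: 50.0
tool shift mm [-117.8  228.4 -101.5] spin deg 10.56 at [526.6 277.3  18.7] tool z [ 0.001  0.001 -1.   ] clock 7.4667 w 15.6
```

```bash
python3 -m pendant '0 0 -.04 0 255;0 0 -.08 0 255;-.02 .03 -.1 5 255;-.04 .065 -.1 10.5 255;-.06 .1 -.1 10.5 255;-.08 .135 -.1 10.5 255;-.098 .17 -.1 10.5 255;-.112 .205 -.1 10.5 255;-.118 .228 -.1 10.5 255;-.118 .228 -.1 10.5 255;-.118 .228 -.1 10.5 255'
python3 - <<'E'
from cell import arm; from h import *
c=arm.read_camera("wrist"); cv2.imwrite("pics/w5.png",c["image"][:,:,::-1])
o=arm.observe(); z=o["eef_pos"][2]
P,H,m=box(c,430,570,0,65)
k=m&(P[...,2]>z-12)&(P[...,2]<z+6)&(P[...,0]>475); print("bar",fit(P[k]))
for x in range(480,566,12):
    s=k&(abs(P[...,0]-x)<5)
    if s.any(): print(x,np.percentile(P[s][:,1],[5,95]).round(1),"top z",np.median(P[s][:,2]).round(1))
print("nose x",np.percentile(P[k][:,0],99).round(1))
togo(o,(450,32.2,72),-0.6); print(o["contact_force"])
E
```

```text
clock: 8.38
eef_pos: [449.0, 31.0, 117.7]
ee_rot: [-3.141, 0.02, -0.0]
contact_force: [-0.0, 1.0, -0.6]
grip_width: 15.7
gripper_force: 50.0
bar {'box': (514.1, 30.3, 16.1, 78.2, 89.2), 'mean': array([516.4,  30.3]), 'yaw': np.float64(-0.79), 'z': array([113.8, 114.9, 115.9]), 'n': 5261}
480 [23.8 37.8] top z 114.9
492 [23.3 38.1] top z 114.9
504 [23.3 37.8] top z 114.8
516 [23.2 37.5] top z 114.8
528 [22.8 37.2] top z 114.8
540 [22.7 37.4] top z 114.8
552 [22.7 37.1] top z 114.9
nose x 552.4
tool shift mm [ 0.9 -0.3 45.7] spin deg -0.04 at [449.1  31.9 117.7] tool z [ 0.  0. -1.] clock 8.4333 w 16.0
[ 0.43997978 -0.36476979 -1.22237407]
```

View pics/w5.png

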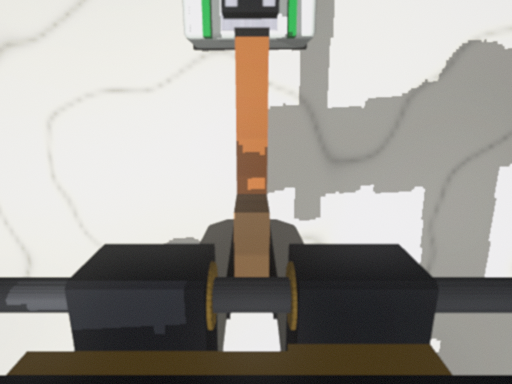

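The bar is level and straight, with the nose at x ≈ 553 just before the tray (image (252,38)). Its underside is 18.8 mm under the TCP. Lowering it to about 2 mm above floor level.

```bash
python3 -m pendant '-.006 -.001 .02 0 255;-.006 -.001 .038 0 255;-.006 -.001 .046 0 255;-.006 -.001 .046 0 255;-.006 -.001 .046 0 255;-.006 -.001 .046 0 255'; python3 -c "
from cell import arm; from h import *
o=arm.observe(); togo(o,(450,32.6,71),-0.6);print(o['contact_force'])"
```

```text
clock: 8.93
eef_pos: [443.9, 33.5, 72.6]
ee_rot: [-3.142, 0.014, -0.002]
contact_force: [0.1, -0.7, -1.0]
grip_width: 15.6
gripper_force: 50.0
tool shift mm [6.1 0.8 1.6] spin deg 0.09 at [443.9  33.5  72.6] tool z [ 0.001  0.    -1.   ] clock 8.9333 w 15.6
[ 0.10262025 -0.66762091 -0.95352412]
```

```bash
python3 -m pendant '.006 .0005 .0015 0 255;.012 .0005 .0015 0 255;.016 .0005 .0015 0 255;.018 .0005 .0015 0 255;.020 .0005 .0015 0 255;.022 .0005 .0015 0 255;.024 .0005 .0015 0 255;.026 .0005 .0015 0 255;.028 .0005 .0015 0 255;.030 .0005 .0015 0 255;.033 .0005 .0015 0 255;.036 .0005 .0015 0 255;.039 .0005 .0015 0 255;.042 .0005 .0015 0 255'; python3 -c "
from cell import arm; from h import *
o=arm.observe(); togo(o,(550,31.5,71),-0.6);print(o['contact_force'])"
```

```text
clock: 10.1
eef_pos: [485.4, 32.1, 70.1]
ee_rot: [-3.142, 0.015, 0.0]
contact_force: [-1.1, -0.5, -0.6]
grip_width: 15.6
gripper_force: 50.0
tool shift mm [64.6 -0.  -0.9] spin deg 0.04 at [485.4  32.1  70.1] tool z [-0.  0. -1.] clock 10.1 w 15.6
[-1.11352256 -0.49701635 -0.62060544]
```

```bash
python3 -m pendant '.002 0 0 0 255;.004 0 0 0 255;.006 0 0 0 255;.008 0 0 0 255;.010 0 0 0 255;.012 0 0 0 255;.014 0 0 0 255;.016 0 0 0 255;.018 0 0 0 255;.020 0 0 0 255;.022 0 0 0 255;.024 0 0 0 255'
```

```text
clock: 11.1
eef_pos: [509.3, 31.9, 70.1]
ee_rot: [-3.142, 0.015, 0.0]
contact_force: [-0.3, 0.0, -1.0]
grip_width: 15.8
gripper_force: 50.0
```

```bash
python3 -m pendant '.002 0 0 0 255;.004 0 0 0 255;.006 0 0 0 255;.008 0 0 0 255;.010 0 0 0 255;.012 0 0 0 255;.014 0 0 0 255;.016 0 0 0 255;.018 0 0 0 255;.020 0 0 0 255'
python3 - <<'E'
from cell import arm; from h import *
c=arm.read_camera("wrist"); cv2.imwrite("pics/w6.png",c["image"][:,:,::-1])
P,H,m=box(c,540,760,0,60)
red=m&((H[...,0]<8)|(H[...,0]>172))&(H[...,1]>150)&(P[...,2]>85); print("rib",fit(P[red]))
o=arm.observe(); togo(o,(564,31,71),-0.6);print(o['contact_force'])
E
```

```text
clock: 11.93
eef_pos: [529.2, 31.7, 70.1]
ee_rot: [-3.142, 0.015, 0.0]
contact_force: [-2.7, 0.7, 1.2]
grip_width: 15.6
gripper_force: 50.0h.py:9: RuntimeWarning: Mean of empty slice.
  m=P[:,:2].mean(0); _,_,V=np.linalg.svd(P[:,:2]-m,full_matrices=False)
  ret = um.true_divide(
Traceback (most recent call last):
  File "h.py", line 10, in fit
    d=V[0]*np.sign(V[0][0])
      ~^^^
IndexError: index 0 is out of bounds for axis 0 with size 0
```

View pics/w6.png

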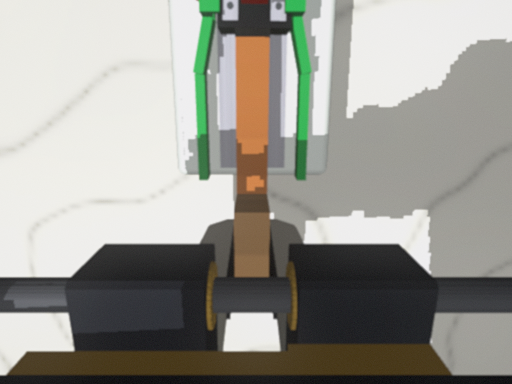

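The cartridge at (252,15) has entered the channel straight, with the stick centred behind it. Continuing.

```bash
python3 -m pendant '.002 0 0 0 255;.004 0 0 0 255;.006 0 0 0 255;.008 0 0 0 255;.010 0 0 0 255;.012 0 0 0 255'
```

```text
clock: 12.48
eef_pos: [541.4, 31.5, 70.1]
ee_rot: [3.142, -0.015, 0.0]
contact_force: [-3.3, -0.1, 1.0]
grip_width: 16.1
gripper_force: 50.0
```

```bash
python3 -m pendant '.002 0 0 0 255;.004 0 0 0 255;.006 0 0 0 255;.008 0 0 0 255;.010 0 0 0 255;.012 0 0 0 255'; python3 -m pendant '.001 0 0 0 255;.002 0 0 0 255;.003 0 0 0 255;.004 0 0 0 255;.004 0 0 0 255'; python3 -m pendant '.001 0 0 0 255;.002 0 0 0 255;.003 0 0 0 255;.004 0 0 0 255;.004 0 0 0 255'
```

```text
clock: 12.98
eef_pos: [553.3, 31.4, 70.1]
ee_rot: [3.142, -0.015, 0.0]
contact_force: [-2.1, -0.8, -0.4]
grip_width: 16.1
gripper_force: 50.0
clock: 13.4
eef_pos: [557.4, 31.4, 70.2]
ee_rot: [-3.141, 0.015, -0.001]
contact_force: [-1.7, -0.8, -0.2]
grip_width: 15.7
gripper_force: 50.0
clock: 13.82
eef_pos: [561.4, 31.4, 70.2]
ee_rot: [3.142, -0.015, 0.001]
contact_force: [-1.8, -0.7, -0.0]
grip_width: 15.5
gripper_force: 50.0
```

```bash
python3 -m pendant '.001 0 0 0 255;.002 0 0 0 255;.003 0 0 0 255;.003 0 0 0 255' | grep -E "pos|cont"; python3 -m pendant '.001 0 0 0 255;.002 0 0 0 255;.002 0 0 0 255' | grep -E "pos|cont"; python3 -m pendant '.001 0 0 0 255;.002 0 0 0 255;.002 0 0 0 255' | grep -E "pos|cont"
```

```text
eef_pos: [564.4, 31.3, 70.2]
contact_force: [-1.2, -0.1, -0.5]
eef_pos: [566.4, 31.3, 70.2]
contact_force: [-2.0, -0.2, 0.1]
eef_pos: [568.3, 31.3, 70.2]
contact_force: [-1.0, -0.5, 0.1]
```

```bash
python3 -m pendant '.001 0 0 0 255;.002 0 0 0 255;.002 0 0 0 255' | grep -E "pos|cont"; python3 -m pendant '.001 0 0 0 255;.001 0 0 0 255' | grep -E "pos|cont"
```

```text
eef_pos: [570.3, 31.3, 70.2]
contact_force: [-1.7, -0.6, -0.1]
eef_pos: [571.3, 31.3, 70.2]
contact_force: [-1.5, -0.7, -0.3]
```

```bash
for i in 1; do python3 -m pendant '.001 0 0 0 255;.002 0 0 0 255;.002 0 0 0 255' | grep -E "pos|cont"; done; python3 -m pendant '.001 0 0 0 255;.002 0 0 0 255;.002 0 0 0 255' | grep -E "pos|cont"
```

```text
eef_pos: [573.2, 31.3, 70.1]
contact_force: [-2.6, -1.3, -0.0]
eef_pos: [574.9, 31.2, 70.1]
contact_force: [-5.3, -1.2, 1.6]
```

```bash
python3 -m pendant '.001 0 0 0 255;.001 0 0 0 255' | grep -E "pos|cont"; python3 -m pendant '.001 0 0 0 255;.001 0 0 0 255' | grep -E "pos|cont"
```

```text
eef_pos: [575.9, 31.2, 70.1]
contact_force: [-4.4, -0.3, 1.6]
eef_pos: [576.8, 31.2, 70.1]
contact_force: [-5.6, -0.9, 2.1]
```

Ejector met at about TCP x 573, so the click should come near 580. Stepping 1 mm at a time.

```bash
python3 -m pendant '.001 0 0 0 255;.001 0 0 0 255' | grep -E "pos|cont"; python3 -m pendant '.001 0 0 0 255;.001 0 0 0 255' | grep -E "pos|cont"
```

```text
eef_pos: [577.7, 31.2, 70.1]
contact_force: [-5.3, -0.6, 2.3]
eef_pos: [578.7, 31.2, 70.1]
contact_force: [-6.3, -0.3, 3.2]
```

```bash
python3 -m pendant '.001 0 0 0 255;.001 0 0 0 255' | grep -E "pos|cont";  python3 -m pendant '.001 0 0 0 255;.001 0 0 0 255' | grep -E "pos|cont"
```

```text
eef_pos: [579.6, 31.2, 70.1]
contact_force: [-6.5, 0.0, 3.0]
eef_pos: [580.6, 31.2, 70.1]
contact_force: [-5.9, -0.5, 2.9]
```

```bash
python3 -m pendant '.001 0 0 0 255;.001 0 0 0 255' | grep -E "pos|cont"
```

```text
eef_pos: [581.7, 31.3, 70.1]
contact_force: [-5.8, 0.1, 2.9]
```

```bash
python3 -m pendant '.001 0 0 0 255;.001 0 0 0 255' | grep -E "pos|cont"
```

```text
eef_pos: [582.2, 31.3, 70.0]
contact_force: [-8.8, -0.4, 3.9]
```

```bash
python3 -m pendant '.0007 0 0 0 255;.0007 0 0 0 255;.0007 0 0 0 255' | grep -E "pos|cont"
```

```text
eef_pos: [582.4, 31.3, 70.0]
contact_force: [-11.2, 0.0, 6.4]
```

```bash
python3 -m pendant '.0008 0 0 0 255;.0008 0 0 0 255;.0008 0 0 0 255' | grep -E "pos|cont"
```

```text
eef_pos: [582.7, 31.3, 69.9]
contact_force: [-14.3, -0.9, 8.6]
```

14 N, so it is past the click. Drawing the stick straight back.

```bash
python3 -m pendant '-.003 0 0 0 255;-.008 0 -.001 0 255;-.018 0 -.001 0 255;-.030 0 -.001 0 255;-.045 0 -.001 0 255;-.06 0 -.001 0 255;-.075 0 -.001 0 255;-.09 0 -.001 0 255;-.105 0 -.001 0 255;-.12 0 -.001 0 255;-.135 0 -.001 0 255;-.145 0 -.001 0 255;-.145 0 -.001 0 255;-.145 0 -.03 0 255;-.145 0 -.06 0 255;-.145 0 -.06 0 255'
python3 - <<'E'
from cell import arm; from h import *
ims=[]
for n in("top","scene"):
    c=arm.read_camera(n)
    P,H,m=box(c,540,790,0,70)
    red=m&((H[...,0]<6)|(H[...,0]>172))&(H[...,1]>150)&(P[...,2]>80)&(P[...,2]<105)
    if red.sum()>3: print(n,"rib",fit(P[red]))
    org=m&(H[...,0]>6)&(H[...,0]<16)&(H[...,1]>170)&(P[...,2]>68)&(P[...,2]<95)
    if org.sum()>3: print(n,"orange",fit(P[org]))
    Q=np.argwhere(m); v,u=Q.mean(0).astype(int); k=c["image"][max(v-55,0):v+55,max(u-70,0):u+70,::-1]
    ims.append(cv2.resize(k,(400,314),interpolation=cv2.INTER_CUBIC))
cv2.imwrite("pics/chk.png",np.hstack(ims)); togo(arm.observe(),(450,150,60),-0.6)
E
```

```text
clock: 18.73
eef_pos: [444.2, 32.5, 136.6]
ee_rot: [3.141, -0.015, 0.017]
contact_force: [0.4, 0.3, 0.4]
grip_width: 15.5
gripper_force: 50.0
top rib {'box': (705.3, 27.3, 9.5, 29.2, 89.3), 'mean': array([703.6,  26.6]), 'yaw': np.float64(0.29), 'z': array([ 87.6,  95.9, 101.7]), 'n': 34}
top orange {'box': (664.5, 48.1, 4.8, 38.3, 66.6), 'mean': array([661.8,  49.1]), 'yaw': np.float64(-25.25), 'z': array([72.9, 80.3, 86.1]), 'n': 15}
scene rib {'box': (707.3, 24.1, 27.0, 12.5, 10.5), 'mean': array([709.2,  24. ]), 'yaw': np.float64(5.43), 'z': array([82.5, 94.4, 98.4]), 'n': 52}
scene orange {'box': (685.7, 39.9, 7.0, 70.0, 70.7), 'mean': array([671.9,  44.4]), 'yaw': np.float64(-19.46), 'z': array([77. , 80.6, 93.7]), 'n': 12}
tool shift mm [   6.6 -117.6   72.1] spin deg 0.04 at [441.9  32.5 132.1] tool z [ 0.005 -0.    -1.   ] clock 18.8333 w 15.9
```

View pics/chk.png

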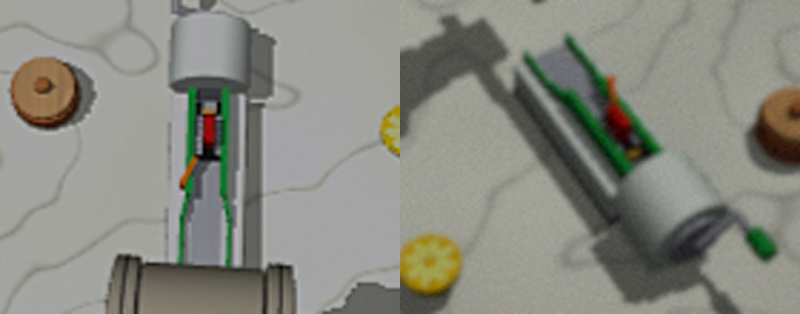

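The cartridge stayed in, with its rib at x ≈ 706 (about 71 mm past the mouth). I'll check the catch with a closer wrist view from the side, on the way to the laying place.

```bash
python3 -m pendant '0 0 -.03 0 255;.02 -.01 -.06 0 255;.05 -.03 -.06 0 255;.08 -.05 -.06 0 255;.11 -.065 -.06 0 255;.13 -.068 -.06 0 255;.13 -.068 -.06 0 255;.13 -.068 -.06 0 255'
python3 - <<'E'
from cell import arm; from h import *; import pickle
def cat(c):
    P,H,m=box(c,600,720,0,80)
    Z=P[...,2]; return fit(P[m&(H[...,0]>6)&(H[...,0]<18)&(H[...,1]>150)&(Z>68)&(Z<95)&(P[...,1]>20)])
for n in("top","scene"): print("start",n,cat(pickle.load(open(n+".pkl","rb"))))
c=arm.read_camera("wrist"); print("wrist now",cat(c))
P,H,m=box(c,600,780,0,70)
red=m&((H[...,0]<6)|(H[...,0]>172))&(H[...,1]>150)&(P[...,2]>80); print("rib",fit(P[red]))
cv2.imwrite("pics/w7.png",c["image"][:,:,::-1]); togo(arm.observe(),(525.5,276,100),10)
E
```

```text
clock: 19.5
eef_pos: [570.2, 99.5, 187.8]
ee_rot: [3.141, -0.015, -0.005]
contact_force: [0.1, -0.1, 0.0]
grip_width: 15.5
gripper_force: 50.0
start top {'box': (662.6, 49.8, 5.8, 33.2, 63.7), 'mean': array([660.5,  49.8]), 'yaw': np.float64(-27.2), 'z': array([70.4, 78.6, 83.7]), 'n': 18}
start scene {'box': (663.3, 47.3, 5.6, 30.4, 66.2), 'mean': array([663.4,  47.6]), 'yaw': np.float64(-27.65), 'z': array([77.1, 79. , 81. ]), 'n': 15}
wrist now {'box': (664.7, 50.9, 7.2, 34.7, 64.8), 'mean': array([664.3,  50.9]), 'yaw': np.float64(-26.44), 'z': array([76.7, 79. , 80.5]), 'n': 373}
rib {'box': (701.8, 28.9, 12.4, 17.4, 89.2), 'mean': array([700.3,  30.1]), 'yaw': np.float64(10.58), 'z': array([83.3, 95.5, 97. ]), 'n': 547}
tool shift mm [ -45.5 -176.4   88.2] spin deg -10.55 at [569.6  99.2 188.2] tool z [-0.003 -0.    -1.   ] clock 19.55 w 15.7
```

View pics/w7.png

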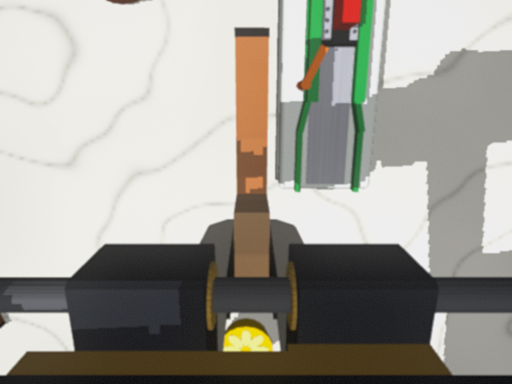

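The catch at (313,68) lies at the same angle as at the start (−26.4° now, −27° then), across the channel right behind the cartridge, so it is closed. Laying the stick back in its clear original spot.

```bash
python3 -m pendant '-.01 -.037 0 -5 255;-.02 -.074 0 -10 255;-.029 -.111 .03 -10.5 255;-.038 -.148 .06 -10.5 255;-.0455 -.176 .1 -10.5 255;-.0455 -.176 .135 -10.5 255;-.0455 -.176 .155 -10.5 255;-.0455 -.176 .163 -10.5 255;-.0455 -.176 .165 -10.5 255;-.0455 -.176 .165 -10.5 255;-.0455 -.176 .165 -10.5 255'
```

```text
clock: 20.47
eef_pos: [528.4, 275.7, 27.9]
ee_rot: [-3.129, -0.271, -0.006]
contact_force: [0.9, 0.2, -0.8]
grip_width: 15.7
gripper_force: 50.0
```

```bash
python3 -m pendant '0 0 .003 0 255;0 0 .003 0 255;0 0 .003 0 255'; python3 -c "
from cell import arm; print(arm.observe()['eef_pos'])"
```

```text
clock: 20.72
eef_pos: [527.5, 275.8, 23.5]
ee_rot: [-3.129, -0.271, -0.003]
contact_force: [-1.0, -0.3, -0.4]
grip_width: 15.6
gripper_force: 50.0
[527.48344298 275.75223161  23.50206507]
```

```bash
python3 -m pendant '0 0 .002 0 255;0 0 .004 0 255;0 0 .004 0 255;0 0 .004 0 255'
```

```text
clock: 21.05
eef_pos: [527.2, 275.9, 18.7]
ee_rot: [-3.129, -0.272, -0.002]
contact_force: [0.2, 0.6, 3.3]
grip_width: 15.5
gripper_force: 50.0
```

On the counter (3.3 N, same TCP height as at the grasp). Releasing and lifting clear.

```bash
python3 -m pendant '0 0 0 0 170;0 0 0 0 140;0 0 0 0 120;0 0 0 0 120;0 0 0 0 120;0 0 -.03 0 120;0 0 -.07 0 120;0 0 -.11 0 120;0 0 -.15 0 120;0 0 -.15 0 120;0 0 -.15 0 120;0 0 -.15 0 120'
python3 - <<'E'
from cell import arm; from h import *
c=arm.read_camera("wrist"); P,H,m=box(c,460,660,240,320)
print("fin",fit(P[m&(P[...,2]>38)&(P[...,2]<52)])); print("bar",fit(P[m&(P[...,2]>11)&(P[...,2]<20)]))
for n in("top","scene"):
    c=arm.read_camera(n)
    P,H,m=box(c,600,790,0,80);Z=P[...,2]
    k=m&(H[...,0]>6)&(H[...,0]<18)&(H[...,1]>150)&(Z>68)&(Z<95)&(P[...,1]>20)&(P[...,0]<690)
    if k.sum()>4: print(n,"catch",fit(P[k]))
    red=m&((H[...,0]<6)|(H[...,0]>172))&(H[...,1]>150)&(Z>80)&(Z<105)
    if red.sum()>4: print(n,"rib",fit(P[red]))
print(arm.observe()["contact_force"])
E
```

```text
clock: 22.05
eef_pos: [526.4, 275.7, 167.8]
ee_rot: [3.13, 0.272, -0.0]
contact_force: [0.5, 0.3, -1.1]
grip_width: 49.1
gripper_force: 0.0
fin {'box': (526.1, 275.5, 50.2, 15.4, 10.1), 'mean': array([526.9, 275.6]), 'yaw': np.float64(9.94), 'z': array([44.9, 46. , 47.1]), 'n': 1001}
bar {'box': (555.6, 280.7, 149.7, 16.0, 9.7), 'mean': array([582.5, 285.4]), 'yaw': np.float64(9.88), 'z': array([14.7, 16. , 17.2]), 'n': 1721}
top catch {'box': (664.5, 48.3, 4.8, 38.3, 65.7), 'mean': array([662.1,  49.1]), 'yaw': np.float64(-25.14), 'z': array([73.9, 79.2, 84.1]), 'n': 20}
top rib {'box': (706.6, 26.7, 9.5, 30.4, 87.0), 'mean': array([704.2,  26.7]), 'yaw': np.float64(-0.33), 'z': array([ 89.3,  95.2, 100.3]), 'n': 33}
scene catch {'box': (663.7, 48.0, 4.5, 27.6, 64.6), 'mean': array([662.2,  48.6]), 'yaw': np.float64(-27.13), 'z': array([77.3, 79.3, 81.1]), 'n': 15}
scene rib {'box': (706.7, 24.2, 29.9, 11.8, 5.4), 'mean': array([708. ,  23.6]), 'yaw': np.float64(3.95), 'z': array([82.1, 94. , 97.5]), 'n': 51}
[0.13187867 0.22583714 0.09045627]
```

```bash
python3 -c "
from cell import arm; print(arm.close_job())"
```

```text
the job is handed in; nothing more can be done
None
```

I handed the job in at about 22 s (no verdict came back): the cartridge is in the channel about 71 mm past the mouth, the catch measures closed behind it, the push peaked at about 14 N, and the stick lies flat on the counter where it started.

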